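# Set up the glass dome display: lean the deck on the cup, hover the dome over its base

## Robot

A 7-joint arm with a two-finger parallel gripper is mounted at the origin on a cart in front of the work surface, level with it; the furniture and walls round the work are solid. World frame = base frame: x ahead of the robot, y to its left, z up, the work surface at z = 0. Lengths are in m, angles in rad, forces in N, time in s.
With the tool pointing down it reaches from about 0.375 to 0.925 m from the base axis. Payload 3.1 kg.
Tool frame: the origin (TCP) lies between the finger pads; the fingertips stand 19 mm ahead of it and the grasp point (between the pads) is the TCP; z points along the fingers, y is the line along which they close (so a half turn about z gives the same grasp; the last joint's range is limited). The gripper opens to 85 mm and grips with 20 to 120 N. Pads are 22 mm wide; open, the fingers measure 114 mm over their backs; the gripper's body (76 mm by 85 mm) begins 54 mm behind the grasp point. The pads swing forward as they close: fully open they stand 13 mm farther back than shut.
Start: joints at [1.1, 0.383, 0.044, 1.598, -0.018, 1.161, -0.05], TCP at [0.237, -0.605, 0.25] pointing down, gripper open.
Joint ranges: [-2.61, 2.61], [-0.41, 2.15], [-1.48, 1.57], [0, 2.5], [-1.57, 4.71], [0.05, 1.97], [-2.85, 2.85]. Speed limits (rad/s): [2.79, 2.79, 3.14, 3.14, 3.14, 3.14, 3.14].

## Interface

Orientations are given as a unit quaternion [x, y, z, w].
In Python, from bench import move_ptp, movel, move_j, move_gripper, pause, inverse_kinematics, read_camera, camera_params, MotionError, sign_off, look_for, tip_of, read_time_s, read_qpos, read_joint_vel, read_effort, read_eef_pos, read_tcp_rot, read_ft_force, read_ft_torque, read_finger_gap, read_grasp_force gives the robot as it stands. Calls block until the motion is done:
- move_ptp(position, orientation): joint-space move of the TCP to a pose.
- movel(position, orientation=None, speed=0.15): straight line of the TCP; orientation=None keeps the orientation; speed is the mean speed in m/s.
- move_j(angles): joint-space move.
- move_gripper(opening, effort=None): finger opening in m; effort is the grip in N (None keeps the last); returns when the fingers have stopped.
- pause(seconds).
- inverse_kinematics(position, orientation): joint angles nearest the present ones, or None.
- read_camera(name): name is "side" or "top" or "wrist"; returns the picture (400x640x3 uint8, red, green, blue); there is no depth.
- camera_params(name): a dict with "K" (3x3 intrinsics, pixels), "camera_from_world" (4x4, takes a point from world to camera coordinates). Camera axes: x right, y down, z forward; pixel columns grow to the right and rows downward; lengths in m; the calibration is good to about 2 mm. A picture is of the moment at which its call begins: read the wrist's pose just before it. camera_params takes no time and is no camera call; for the wrist camera it gives the pose at the moment of the call.
A pose or a line that the arm cannot do raises MotionError and nothing moves.
- sign_off(): hands the job in; it is judged then, once.
Trained networks look in the newest picture that a camera, given by its name, has taken for a name from the list of things; names that differ only in an ending like _2 or _b are one class to them, and where a whole thing is asked for, a point or a joint stands for the part that bears it (a point fixed in the world has none). Each returns a list of dicts, best first, with "confidence" (0 to 1); they miss things now and then, are a little off and sometimes report something else, mostly with a low value. They report only what shows in the picture. A call takes as long as a camera call. They do not tell look-alikes from the thing itself.
- look_for(camera, name): "at" ([column, row] in pixels, amid what is visible of it).
- tip_of(camera, name): "at" ([column, row] in pixels: a listed point, or the origin of a listed thing).
Readings, each from a call of its own:
- read_time_s(): time.
- read_qpos(): joint angles.
- read_joint_vel(): joint speeds.
- read_effort(): joint torques, N m.
- read_eef_pos(): TCP position.
- read_tcp_rot(): TCP orientation.
- read_ft_force(): force on the tool from outside, world axes, zero at the start.
- read_ft_torque(): the same for the moment, N m.
- read_finger_gap(): finger opening in m.
- read_grasp_force(): force on a finger pad.
Only numpy, scipy, OpenCV 4.12 (cv2) and the standard library are available. Lean on these libraries where they do the work, as an engineer would, in place of code of your own. Each camera call takes 0.05 s, during which the arm holds its last target. There are 200 camera calls.

## Task

Finish the dome display. Stand the card deck on its short end on the raised disc of the round wooden base, leaning back against the gilt cup that is already there, picture side out, and let go of it; then take the glass dome by its knob, carry it over the stock and the exhibit without knocking anything, and lower it over the exhibit until its rim is about a centimetre above the base's ledge, level, centred and touching nothing. Finish still holding the dome there: I will slip the felt ring under the rim.

Things in the scene. Friction and masses are not known exactly. Their poses are not given: they have to be found in the camera images.
- base: Fixed round dark-wood display base, 188 mm across. Origin: centre of its underside on the table. A flat ledge 16 mm above the table runs round a raised disc of 71 mm radius whose top is 22 mm above the table; the dome's rim belongs on the ledge, round the disc. Its +x axis points from its centre towards the cup, away from the robot side.
- base_seat (a point): Centre of the base at ledge height, 16 mm above the table; the dome's origin comes to this point when the dome is seated. Axes as the base's.
- cup: Gilt pot, 67 mm across at the widest (32 mm up to the rim), 58 mm high, open on top, 0.25 kg, loose; stands on the raised disc with its axis about 33 mm from the base's centre along the base's +x. Origin: centre of its underside.
- deck: Card deck in a closed rigid tuck box, 66 wide (own x) x 98 long (y) x 30 mm thick (z), 0.17 kg, loose. Starts standing on its short end on the table, own +y up, its picture side (own +z; climbing vines, dark strip along one long edge) roughly towards the robot. Origin: centre of the back face (picture face at z = 30 mm). Leaning under 17 degrees it falls back upright.
- deck_foot (a point): Middle of the deck's lower back edge (deck's own x = 0, y = -49 mm, z = 0), the edge it stands on when it leans back.
- dome: Clear glass bell dome, open below, dark-wood knob on top, 0.45 kg, loose, starts standing upright on the table. Origin: centre of its rim circle, on the rim's plane; own z up. Outer diameter 163 mm, inner radius 78 mm up to 70 mm above the rim, glass top 130 mm above the rim; the inside is still 110 mm high at 45 mm from the axis.
- dome_knob (a point): Middle of the dome's knob, on its axis 158.5 mm above the rim: an upright wooden cylinder 29 mm in diameter, straight from 147 to 170 mm above the rim, on a thin stem above the glass.
- notebook_rack: Fixed brass wire rack in the middle of the table between the two places where base and dome stand, about 285 mm (x) by 285 mm (y); its wire dividers reach 120 mm above the table. A pencil box and a mailing tube lie in it, lower than the wires. Origin: centre of its foot.
- tub_0: Loose lidded round tub, 78 mm across, 42 mm high, standing to the right behind the deck; leave it alone. Origin: centre of its underside.
- pencil_box: Loose plywood pencil box, 62 x 206 x 42 mm, lying in the wire rack; leave it alone. Origin: centre of its underside.
Not all that is in view belongs to the job. Leave any red look-alike of the deck alone.

How it is judged:
On the way:
1. the deck leans against the cup on the base, picture side out, let go (angle between deck's own y axis and vertical between 0.28 and 0.75 rad and contact force between deck and cup above 0.02 N and contact force between deck and base above 0.3 N and z of cup in the frame of deck below -0.01 m and contact force between the fingers and deck below 0.02 N and linear speed of deck below 0.02 m/s and height (world z) of deck_foot above 0.019 m and horizontal distance between deck_foot and base below 0.071 m), for 0.3 s.
At the end, for the whole second after the job is handed in: The dome hangs in the gripper, within 7 mm of centred on the base, within 4 degrees of level, still, its rim 3 to 20 mm above the ledge, touching neither base, deck nor cup; the deck leans 16 to 43 degrees on the upright cup, its foot on the raised disc, picture side out (horizontal distance between dome and base_seat below 0.007 m and z of dome in the frame of base_seat between 0.003 and 0.02 m and angle between dome's own z axis and vertical below 0.07 rad and linear speed of dome below 0.015 m/s and contact force between the fingers and dome above 1 N and contact force between dome and base below 0.05 N and contact force between dome and deck below 0.05 N and contact force between dome and cup below 0.05 N and angle between deck's own y axis and vertical between 0.28 and 0.75 rad and contact force between deck and cup above 0.02 N and contact force between deck and base above 0.3 N and z of cup in the frame of deck below -0.01 m and angle between cup's own z axis and vertical below 0.1 rad and height (world z) of deck_foot above 0.019 m and horizontal distance between deck_foot and base below 0.071 m); the arm keeps its last pose, push and grip.
It fails at once if the dome strikes the base, the deck, the cup or the wire rack (over 2 N) (contact force between dome and deck above 2 N or contact force between dome and cup above 2 N or contact force between dome and base above 2 N or contact force between dome and notebook_rack above 2 N).
It fails at once if the dome or the cup is tipped over (angle between dome's own z axis and vertical above 0.5 rad or angle between cup's own z axis and vertical above 0.4 rad).
It fails at once if the tub or the pencil box is pushed away (distance of any of tub_0, pencil_box from where it was at the start of the episode above 0.03 m).
It also fails if it takes over 72 s, if anything falls off the work surface, if the arm or the gripper's body presses on something with over 40 N, if the wrist force passes 120 N, or if a joint passes its speed limit or range.

## Working session

There is one attempt and no reset: what is moved stays moved. The work goes in short steps, each a Python script; the robot and the scene stay as the last script left them, time stands still between calls to the robot, and variables do not carry over. Pictures are saved under pics/ and viewed, at most 12 in all, crops included, and the job is handed in when it is done.

```bash
ls; mkdir -p pics
cat > h.py <<'E'
import numpy as np, cv2
from bench import *
def save(cam,fn):
    im=read_camera(cam); cv2.imwrite('pics/'+fn,im[:,:,::-1]); return im
def ray(cam,px):
    p=camera_params(cam); K=np.array(p['K']); T=np.array(p['camera_from_world']); R=T[:3,:3]; t=T[:3,3]
    return -R.T@t, R.T@np.linalg.solve(K,[px[0],px[1],1.])
def onz(cam,px,z):
    o,d=ray(cam,px); return o+d*(z-o[2])/d[2]
def proj(cam,P):
    p=camera_params(cam); K=np.array(p['K']); T=np.array(p['camera_from_world'])
    q=K@(T[:3,:3]@np.asarray(P,float)+T[:3,3]); return q[:2]/q[2]
E
python3 - <<'E'
from h import *
a=save('top','top0.png'); b=save('side','side0.png')
for c in ('top','side'):
    o,_=ray(c,(0,0)); print(c,o.round(3),onz(c,(320,200),0).round(3))
    for n in ('base','base_seat','cup','deck','deck_foot','dome','dome_knob','tub_0','notebook_rack'):
        print(c,n,'LOOK',[(np.round(d['at']),round(d['confidence'],2)) for d in look_for(c,n)],'TIP',[(np.round(d['at'],1),round(d['confidence'],2)) for d in tip_of(c,n)])
print(read_tcp_rot(),read_time_s())
E
```

```text
pics
top [ 0.378 -0.055  1.784] [ 0.501 -0.019  0.   ]
top base LOOK [(array([218., 222.]), 0.67)] TIP [(array([220.4, 218.6]), 0.76), (array([428.7, 166.1]), 0.39)]
top base_seat LOOK [(array([221., 225.]), 0.95)] TIP [(array([220.9, 220.9]), 0.8)]
top cup LOOK [(array([218., 210.]), 0.5), (array([376., 219.]), 0.19)] TIP [(array([221.4, 212.6]), 0.72), (array([375.3, 223.5]), 0.27)]
top deck LOOK [(array([436., 221.]), 0.62), (array([442., 193.]), 0.61)] TIP [(array([434.3, 225.1]), 0.69), (array([444.2, 186.9]), 0.66), (array([439. , 189.1]), 0.4)]
top deck_foot LOOK [(array([438., 192.]), 0.77), (array([438., 223.]), 0.63), (array([218., 210.]), 0.62)] TIP [(array([432.6, 223.5]), 0.75), (array([438.1, 188. ]), 0.68)]
top dome LOOK [] TIP [(array([376., 220.]), 0.86), (array([442.9, 185.1]), 0.63)]
top dome_knob LOOK [(array([378., 221.]), 0.87), (array([219., 224.]), 0.32)] TIP [(array([379.4, 221.5]), 0.78)]
top tub_0 LOOK [(array([429., 167.]), 0.71)] TIP [(array([427.2, 166.9]), 0.97), (array([223.1, 221.8]), 0.3)]
top notebook_rack LOOK [] TIP []
side [1.32  0.292 1.403] [ 0
[... 440 characters left out ...]
445., 232.]), 0.2)] TIP [(array([216. , 178.6]), 0.76), (array([238. , 150.9]), 0.73)]
side deck_foot LOOK [(array([239., 157.]), 0.97), (array([216., 177.]), 0.66)] TIP [(array([240.3, 162.5]), 0.95), (array([216. , 188.9]), 0.7), (array([285.5, 152.4]), 0.51)]
side dome LOOK [(array([290., 176.]), 0.69), (array([453., 235.]), 0.47)] TIP [(array([289.1, 180.9]), 0.79)]
side dome_knob LOOK [(array([287., 174.]), 0.67), (array([358., 230.]), 0.25)] TIP [(array([284.9, 153.9]), 0.94)]
side tub_0 LOOK [(array([210., 205.]), 0.92)] TIP [(array([211.5, 208.4]), 0.66)]
side notebook_rack LOOK [(array([360., 229.]), 0.23)] TIP []
[ 9.82672754e-01  1.85349017e-01 -1.13107017e-05 -9.93451972e-06] 1.9
```

Run:
```python
import cv2
a=cv2.imread('pics/top0.png')[130:270,170:490]; cv2.imwrite('pics/c1.png',cv2.resize(a,(800,350),interpolation=cv2.INTER_CUBIC))
a=cv2.imread('pics/side0.png')[110:290,170:510]; cv2.imwrite('pics/c2.png',cv2.resize(a,(800,424),interpolation=cv2.INTER_CUBIC))
```

```text
(no output)
```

View pics/c1.png

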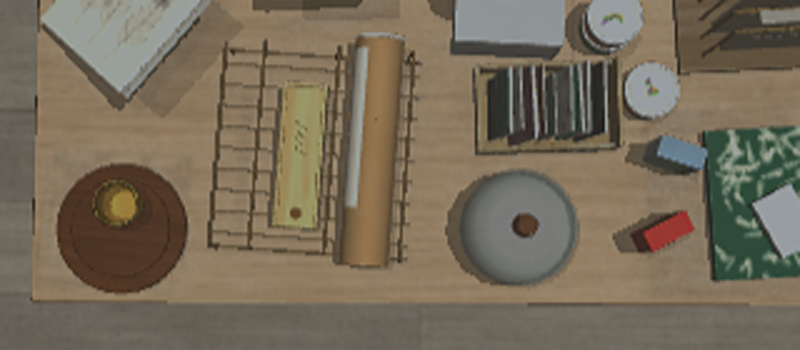

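View pics/c2.png

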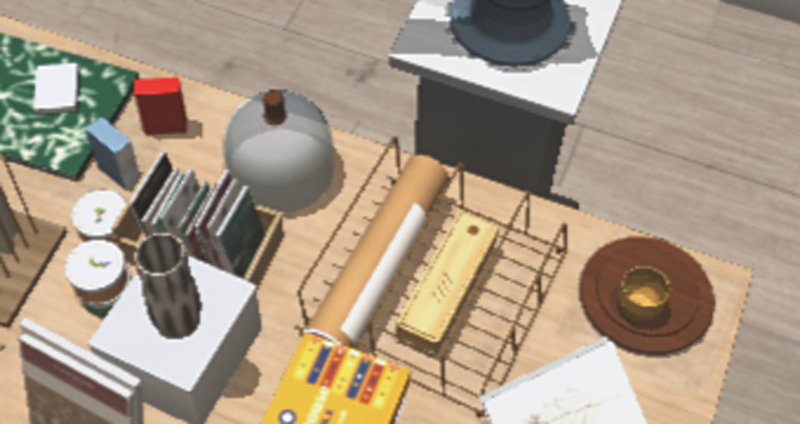

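```bash
cat >> h.py <<'E'
def tri(obs):
    A=np.zeros((3,3)); b=np.zeros(3); L=[]
    for c,px in obs:
        o,d=ray(c,px); d=d/np.linalg.norm(d); P=np.eye(3)-np.outer(d,d); A+=P; b+=P@o; L.append((P,o))
    x=np.linalg.solve(A,b); return x,[np.linalg.norm(P@(x-o)) for P,o in L]
def Q(R):
    from scipy.spatial.transform import Rotation
    return Rotation.from_matrix(R).as_quat()
def tool(zdir,ydir):
    z=np.array(zdir,float); z/=np.linalg.norm(z); y=np.array(ydir,float); y-=z*(y@z); y/=np.linalg.norm(y)
    return np.stack([np.cross(y,z),y,z],1)
E
python3 - <<'E'
from h import *
print(camera_params('top')['K'][0],onz('top',(320,0),0),onz('top',(640,200),0))
for n,t,s,z in [('seat',(220.9,220.9),(442.7,233.2),.016),('cup',(221.4,212.6),(441.3,236.8),.022),('knob',(379.4,221.5),(284.9,153.9),.1585),('foot',(438.1,188),(216,188.9),0),('dome',(376,220),(289.1,180.9),0),('tub',(427.2,166.9),(211.5,208.4),0)]:
    x,e=tri([('top',t),('side',s)]); print(n,x.round(4),np.round(e,4),onz('top',t,z).round(4),onz('side',s,z).round(4))
T=np.array(camera_params('wrist')['camera_from_world']);o,_=ray('wrist',(0,0)); 
from scipy.spatial.transform import Rotation as Ro
Rt=Ro.from_quat(read_tcp_rot()).as_matrix(); print('cam in tool',Rt.T@(o-read_eef_pos()),(T[:3,:3]@Rt).round(3),camera_params('wrist')['K'])
# base circle: brown
im=cv2.imread('pics/top0.png'); hsv=cv2.cvtColor(im,cv2.COLOR_BGR2HSV)
print(hsv[235,220],hsv[225,200],hsv[187,442],hsv[220,380])
E
```

```text
[493.38922966   0.         323.49088036] [ 1.24940546 -0.01528698  0.        ] [ 0.50559594 -1.16998505  0.        ]
seat [0.4232 0.3404 0.0045] [0.002 0.002] [0.4234 0.3359 0.016 ] [0.4298 0.3419 0.016 ]
cup [0.4518 0.337  0.0245] [0.0042 0.0042] [0.453  0.3334 0.022 ] [0.4486 0.3411 0.022 ]
knob [ 0.422  -0.2232  0.1437] [0.004 0.004] [ 0.4201 -0.218   0.1585] [ 0.4339 -0.221   0.1585]
foot [ 0.5484 -0.4514 -0.0214] [0.0001 0.0001] [ 0.5463 -0.4466  0.    ] [ 0.56   -0.4404  0.    ]
dome [ 0.4288 -0.2198  0.0022] [0.0019 0.0019] [ 0.4296 -0.2217  0.    ] [ 0.4268 -0.2188  0.    ]
tub [ 0.6278 -0.416  -0.0162] [0.0052 0.0052] [ 0.6231 -0.408   0.    ] [ 0.6373 -0.413   0.    ]
cam in tool [ 0.07228576  0.000942   -0.12367876] [[-0.     1.     0.   ]
 [-0.96  -0.    -0.282]
 [-0.282 -0.     0.96 ]] [[358.81179201   0.         319.83678115]
 [  0.         358.81179201 203.10787077]
 [  0.           0.           1.        ]]
[ 12 137  82] [ 12 133  75] [102  73 144] [ 12 129  87]
```

Run:
```python
from h import *
def chk(p,R):
    q=inverse_kinematics(np.array(p),Q(R)); print(np.round(p,3),None if q is None else np.round(q,2)); return q
b=np.array([.425,.338,0])
for th in (22,27,30):
  t=np.radians(th); u=np.array([np.sin(t),0,np.cos(t)]) # deck +y
  n=np.array([-np.cos(t),0,np.sin(t)])
  foot=b+[-.03,0,.022]; p=foot+n*.015+u*.073
  for s in (1,-1):
    chk(p,tool(-u,[0,-s,0])); chk(p+u*.1,tool(-u,[0,-s,0]))
    for r in (-20,20):
      c,sn=np.cos(np.radians(r)),np.sin(np.radians(r)); Rz=np.array([[c,-sn,0],[sn,c,0],[0,0,1]])
      chk(b+Rz@(p-b),Rz@tool(-u,[0,-s,0]))
print('dome')
chk([.425,-.22,.1585],tool([0,0,-1],[0,-1,0]));chk([.425,-.22,.34],tool([0,0,-1],[0,-1,0]));chk([.425,.338,.34],tool([0,0,-1],[0,-1,0]));chk([.425,.338,.185],tool([0,0,-1],[0,-1,0]));chk([.45,0,.34],tool([0,0,-1],[0,-1,0]))
# view
q=chk([.53,-.44,.30],tool([0,0,-1],[0,-1,0]))
print(read_time_s())
move_ptp([.53,-.44,.30],Q(tool([0,0,-1],[0,-1,0])))
print(read_time_s())
im=save('wrist','w1.png')
for n in ('deck','deck_foot'):
    print(n,[(np.round(d['at'],1),round(d['confidence'],2)) for d in tip_of('wrist',n)])
```

```text
[0.408 0.338 0.095] [ 0.05  0.75 -0.92  1.75  0.32  1.2  -2.54]
[0.446 0.338 0.188] [ 0.04  0.65 -0.89  1.62  0.22  1.37 -2.46]
[0.409 0.344 0.095] [ 0.05  0.67 -0.84  1.81  0.17  1.05 -2.73]
[0.409 0.332 0.095] [ 0.01  0.79 -0.95  1.72  0.44  1.31 -2.31]
[0.408 0.338 0.095] [ 0.07  0.77 -0.96  1.75  0.35  1.21  0.58]
[0.446 0.338 0.188] [ 0.11  0.71 -1.01  1.62  0.3   1.39  0.62]
[0.409 0.344 0.095] [ 0.11  0.71 -0.92  1.81  0.24  1.07  0.35]
[0.409 0.332 0.095] [ 0.05  0.83 -1.02  1.71  0.49  1.33  0.79]
[0.415 0.338 0.094] [-0.01  0.76 -0.81  1.69  0.21  1.25 -2.44]
[0.46  0.338 0.183] [-0.01  0.7  -0.81  1.55  0.16  1.44 -2.4 ]
[0.415 0.341 0.094] [-0.    0.68 -0.72  1.77  0.04  1.1  -2.61]
[0.415 0.335 0.094] [-0.04  0.82 -0.89  1.64  0.38  1.39 -2.26]
[0.415 0.338 0.094] [ 0.1   0.86 -1.01  1.69  0.37  1.3   0.57]
[0.46  0.338 0.183] [ 0.12  0.8  -1.04  1.54  0.32  1.48  0.62]
[0.415 0.341 0.094] [ 0.15  0.78 -0.95  1.76  0.23  1.13  0.38]
[0.415 0.335 0.094] [ 0.05  0.92 -1.05  1.64  0.5   1.44  0.78]
[0.419 0.338 0.093] [-0.04  0.78 -0.77  1.65  0.17  1.29 -2.4 ]
[0.469 0.338
[... 278 characters left out ...]
1.05  1.49  0.32  1.53  0.62]
[0.419 0.34  0.093] [ 0.17  0.83 -0.97  1.73  0.22  1.16  0.4 ]
[0.419 0.336 0.093] [ 0.04  0.96 -1.05  1.59  0.5   1.49  0.79]
dome
[ 0.425 -0.22   0.158] [ 0.56  0.18 -0.18  2.08  0.04  0.89 -1.22]
[ 0.425 -0.22   0.34 ] [ 0.58 -0.01 -0.19  1.87 -0.    1.28 -1.18]
[0.425 0.338 0.34 ] [-0.99  0.11  0.26  1.76 -0.03  1.28 -2.29]
[0.425 0.338 0.185] [ 0.08  0.43 -0.98  1.88  0.41  1.05 -2.64]
[0.45 0.   0.34] [ 0.51 -0.06 -0.58  1.91 -0.03  1.28 -1.62]
[ 0.53 -0.44  0.3 ] [ 0.65  0.42 -0.02  1.43  0.01  1.28 -0.94]
1.9
3.1833
deck [(array([305.9, 268. ]), 0.77), (array([320.1, 140.2]), 0.64)]
deck_foot [(array([321.3, 144.6]), 0.82), (array([310.8, 251.5]), 0.6)]
```

View pics/w1.png

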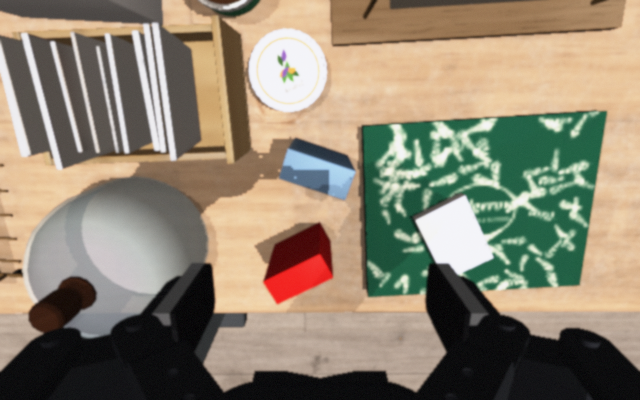

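Run:
```python
import cv2
a=cv2.imread('pics/w1.png')[120:220,255:385]; cv2.imwrite('pics/c3.png',cv2.resize(a,(780,600),interpolation=cv2.INTER_CUBIC))
```

```text
(no output)
```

View pics/c3.png

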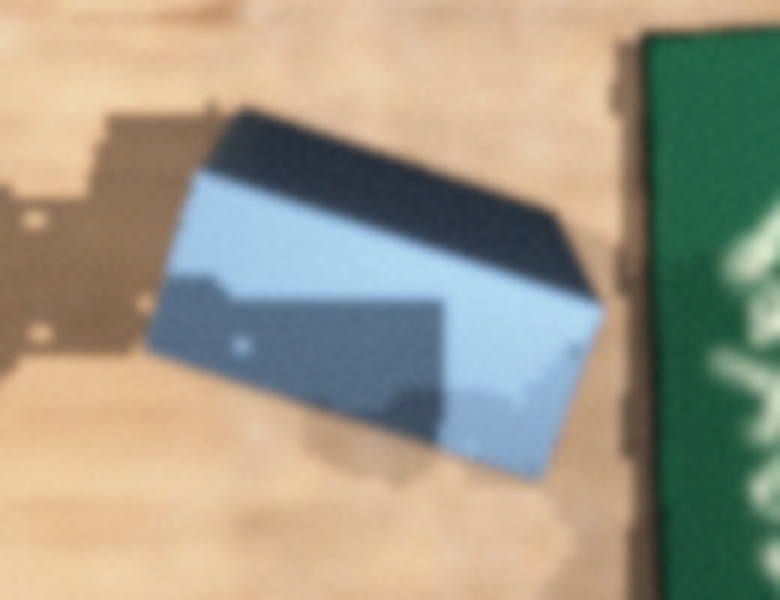

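Run:
```python
from h import *
c=[(288,148.3),(355.5,170.5),(345.5,200),(279.7,178)]
P=[onz('wrist',p,.098) for p in c]; print(np.round(P,4))
d=np.array(P); w=(d[1]-d[0]+d[2]-d[3])/2; t=(d[3]-d[0]+d[2]-d[1])/2; C=d.mean(0)
print('w',np.linalg.norm(w),'t',np.linalg.norm(t),'ang',np.degrees(np.arctan2(w[1],w[0])),np.degrees(np.arctan2(t[1],t[0])),C)
print('bottom back',onz('wrist',(255+245/6,120+108/6),0),onz('wrist',(255+555/6,120+212/6),0))
```

```text
[[ 0.5565 -0.4141  0.098 ]
 [ 0.5358 -0.4757  0.098 ]
 [ 0.5076 -0.4669  0.098 ]
 [ 0.5291 -0.4056  0.098 ]]
w 0.06491803053525028 t 0.029110868805611635 ang -108.93170318555333 162.76196810059997 [ 0.53223445 -0.44059616  0.098     ]
bottom back [ 0.55512885 -0.41494151  0.        ] [ 0.53455858 -0.47561746  0.        ]
```

Run:
```python
from h import *
a=np.radians(161.6); n=np.array([np.cos(a),np.sin(a),0]); dx=np.cross([0,0,1],n)
R=Q(tool([0,0,-1],dx)); C=np.array([.5322,-.4406,0])
move_gripper(.085,30)
move_ptp(C+[0,0,.2],R); movel(C+[0,0,.073],R,.12)
move_gripper(0.04,30); print('gap',read_finger_gap(),read_grasp_force())
movel(C+[0,0,.34],R,.2); print('gap',read_finger_gap(),read_grasp_force(),read_ft_force(),read_time_s())
Rv=tool([0,0,-1],[0,-1,0])
for p in ([.37,.338,.34],[.36,.338,.36]):
    try: move_ptp(p,Q(Rv)); print(p); break
    except MotionError as e: print(e)
print(read_qpos().round(2) if hasattr(read_qpos(),'round') else read_qpos(),read_time_s())
save('wrist','w2.png')
for n in ('base','base_seat','cup'):
    print(n,[(np.round(d['at'],1),round(d['confidence'],2)) for d in tip_of('wrist',n)])
```

```text
gap 0.06597818623540275 34.26675260066986
gap 0.06578327086749741 33.82471740245819 [-0.20814812  0.49704646 -1.31120718] 7.0333
[0.37, 0.338, 0.34]
[ 0.04  0.09 -0.9   1.8   0.08  1.28 -2.45] 9.8333
base [(array([309.8, 107.7]), 0.82)]
base_seat [(array([312.3, 110.4]), 0.86)]
cup [(array([317.2,  85.6]), 0.59)]
```

View pics/w2.png

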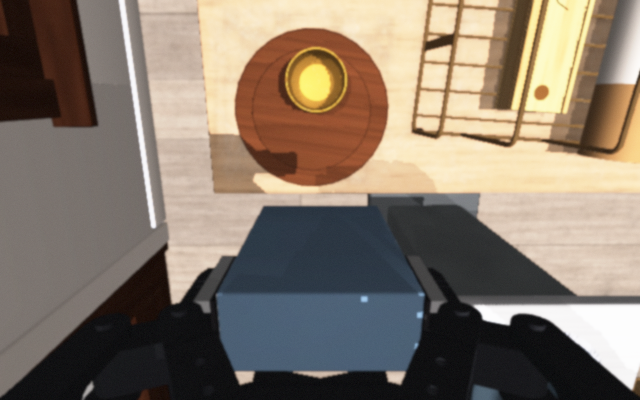

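```bash
cat >> h.py <<'E'
def circ(P):
    P=np.asarray(P); A=np.c_[2*P[:,:2],np.ones(len(P))]; s=np.linalg.lstsq(A,(P[:,:2]**2).sum(1),rcond=None)[0]
    r=np.sqrt(s[2]+s[0]**2+s[1]**2); return s[:2],r,np.std(np.hypot(*(P[:,:2]-s[:2]).T)-r)
def fitmask(cam,m,z,N=3):
    cs,_=cv2.findContours(m,cv2.RETR_EXTERNAL,cv2.CHAIN_APPROX_NONE); c=cv2.convexHull(max(cs,key=cv2.contourArea))
    k=np.zeros_like(m); cv2.drawContours(k,[c],-1,255,-1); cs,_=cv2.findContours(k,cv2.RETR_EXTERNAL,cv2.CHAIN_APPROX_NONE); c=cs[0][:,0]
    P=np.array([onz(cam,p,z) for p in c])
    for _ in range(N):
        s,r,e=circ(P); d=abs(np.hypot(*(P[:,:2]-s).T)-r); P=P[d<=max(2*e,.0005)]
    return s,r,e,len(P)
E
python3 - <<'E'
from h import *
im=cv2.imread('pics/w2.png'); hsv=cv2.cvtColor(im,cv2.COLOR_BGR2HSV)
roi=np.zeros(im.shape[:2],np.uint8); roi[20:192,225:395]=255
for p in [(250,110),(310,150),(270,165),(315,80),(288,80),(230,60),(230,170)]: print(p,hsv[p[1],p[0]])
H,S,V=cv2.split(hsv)
brown=(((H<13)|(H>170))&(S>110)&(V<175)).astype(np.uint8)*255&roi
yel=((H>=17)&(H<35)&(S>150)).astype(np.uint8)*255&roi
for m in (brown,yel):
    print(cv2.boundingRect(m),)
brown=cv2.morphologyEx(brown,cv2.MORPH_OPEN,np.ones((3,3)));yel=cv2.morphologyEx(yel,cv2.MORPH_OPEN,np.ones((3,3)))
print('base',fitmask('wrist',brown,.016)); print('cup',fitmask('wrist',yel,.080))
for n,p,z in [('seat',(312.3,110.4),.016),('base',(309.8,107.7),0),('cup',(317.2,85.6),.022),('cuprim',(316.5,79),.08),('bbox',(311.5,107),.016)]: print(n,onz('wrist',p,z))
E
```

```text
(250, 110) [ 10 172 144]
(310, 150) [ 10 172 145]
(270, 165) [  9 167  81]
(315, 80) [ 28 137 253]
(288, 80) [ 17 179 151]
(230, 60) [ 20  62 248]
(230, 170) [ 15  93 151]
(235, 28, 153, 158)
(285, 47, 63, 66)
base (array([0.42721706, 0.34772257]), np.float64(0.0918806841423946), np.float64(0.00033114601343626267), 391)
cup (array([0.45992414, 0.34116026]), np.float64(0.0315329913861929), np.float64(0.0002872301842658342), 170)
seat [0.4283919  0.34617573 0.016     ]
base [0.43113879 0.34960608 0.        ]
cup [0.45669285 0.34010527 0.022     ]
cuprim [0.4612545  0.34036682 0.08      ]
bbox [0.43236351 0.34711012 0.016     ]
```

```bash
cat >> h.py <<'E'
B=np.array([.4275,.347,0]); CUP=np.array([.460,.341,0])
e=(CUP-B)/np.linalg.norm(CUP-B); Z=np.array([0,0,1.])
E
python3 - <<'E'
from h import *
im=cv2.imread('pics/top0.png'); hsv=cv2.cvtColor(im,cv2.COLOR_BGR2HSV); H,S,V=cv2.split(hsv)
roi=np.zeros(H.shape,np.uint8); roi[190:252,188:250]=255
m=cv2.morphologyEx(((H<14)&(S>110)&(V<110)).astype(np.uint8)*255&roi,cv2.MORPH_OPEN,np.ones((3,3)))
print(cv2.boundingRect(m),fitmask('top',m,.016))
t=np.radians(26); u=np.sin(t)*e+np.cos(t)*Z; n=-np.cos(t)*e+np.sin(t)*Z
R=tool(-u,np.cross(u,n)); s=CUP@e-B@e-.0335-.0305
foot=B+s*e+.0228*Z; p=foot+n*.015+u*.073; print('s',s,p)
move_ptp(p+.13*Z,Q(R)); movel(p+.03*Z,Q(R),.12); f0=read_ft_force(); movel(p,Q(R),.04)
print(np.array(read_ft_force())-f0,read_eef_pos()-p,read_finger_gap(),read_time_s())
save('side','s1.png'); save('wrist','w3.png')
a=cv2.imread('pics/s1.png')[160:300,380:520]; b=cv2.imread('pics/w3.png')
cv2.imwrite('pics/c4.png',np.hstack([cv2.resize(a,(400,400),interpolation=cv2.INTER_CUBIC),cv2.resize(b[:,120:520],(400,400))]))
E
```

```text
(193, 196, 51, 51) (array([0.42292852, 0.3461426 ]), np.float64(0.09098057485804864), np.float64(0.0009454376170691406), 132)
s -0.030950794260678538 [0.41527498 0.34925693 0.09498753]
[-0.36372048  0.50666973 -0.98531339] [7.15230180e-05 2.09893098e-04 6.71703792e-05] 0.06573605452093677 12.4833
```

View pics/c4.png

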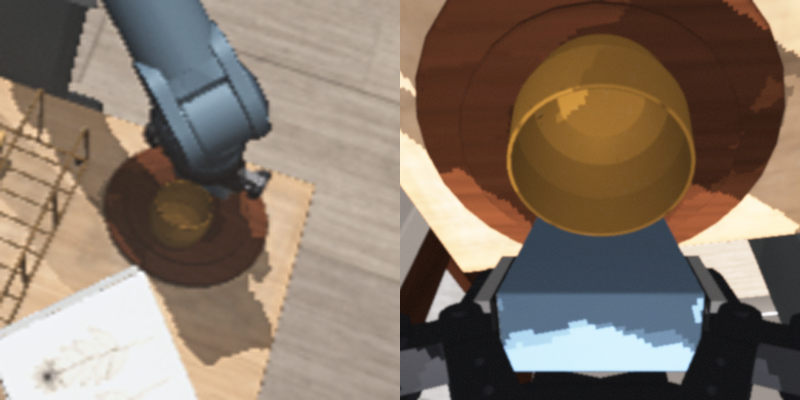

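Run:
```python
from h import *
# cup rim from w3: front rim pixel, left, right (crop: col=120+(x-400), row=y)
pts=[(120+200,236),(120+108,160),(120+295,160),(120+201,85)]
pts=[(c,r) for c,r in pts]
P=[onz('wrist',p,.080) for p in pts]; print(np.round(P,4)); print('front s',(P[0]-B)@e,'centre',(P[1]+P[2])/2, (P[0]+P[3])/2)
print(read_ft_force())
move_gripper(.085,30); pause(.4); print(read_ft_force(),read_finger_gap(),read_time_s())
save('wrist','w4.png'); a=cv2.imread('pics/w4.png')
cv2.imwrite('pics/c5.png',a[:, :])
```

```text
[[0.4307 0.3462 0.08  ]
 [0.4717 0.3689 0.08  ]
 [0.4607 0.3095 0.08  ]
 [0.491  0.3348 0.08  ]]
front s 0.003263908287765312 centre [0.46620945 0.33916747 0.08      ] [0.46085177 0.34050175 0.08      ]
[-0.02463054  0.35426351 -0.59511964]
[0.08034196 0.007156   0.2798268 ] 0.08526776960364353 13.3167
```

View pics/c5.png

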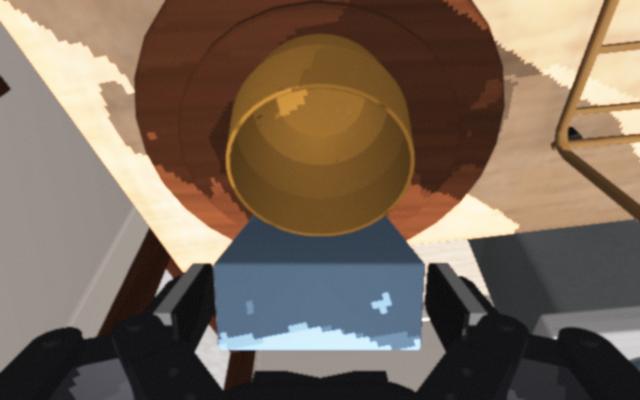

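Run:
```python
from h import *
from scipy.optimize import minimize_scalar
foot=B-.031*e+.022*Z
f=lambda t: np.linalg.norm(proj('wrist',foot+.098*(np.sin(t)*e+np.cos(t)*Z))-[320,263])
r=minimize_scalar(f,bounds=(.2,.9),method='bounded'); print('lean',np.degrees(r.x),r.fun)
t=np.radians(26); u=np.sin(t)*e+np.cos(t)*Z
p=np.array(read_eef_pos()); movel(p+.09*u,None,.12); 
p=np.array(read_eef_pos()); movel([p[0],p[1],.36],None,.25)
R=Q(tool([0,0,-1],[0,-1,0]))
move_ptp([.36,-.22,.36],R); print(read_time_s())
save('wrist','w5.png')
for n in ('dome','dome_knob'):
    print(n,[(np.round(d['at'],1),round(d['confidence'],2)) for d in tip_of('wrist',n)])
save('side','s2.png'); save('top','t2.png')
a=cv2.imread('pics/s2.png')[180:280,390:490]; b=cv2.imread('pics/t2.png')[185:255,185:255]; c=cv2.imread('pics/w5.png')[0:260,190:450]
cv2.imwrite('pics/c6.png',np.hstack([cv2.resize(x,(266,266),interpolation=cv2.INTER_CUBIC) for x in (a,b,c)]))
```

```text
lean 31.085537542499452 1.4893455808062876
17.2
dome [(array([319.3,  99.7]), 0.88)]
dome_knob [(array([322.1, 102.9]), 0.63), (array([317.4,  98.5]), 0.26)]
```

View pics/c6.png

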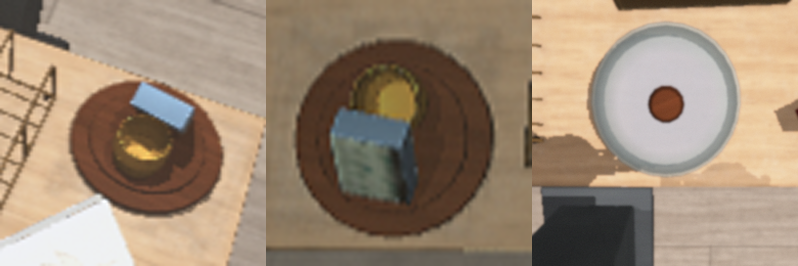

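Run:
```python
from h import *
im=cv2.imread('pics/w5.png'); hsv=cv2.cvtColor(im,cv2.COLOR_BGR2HSV); H,S,V=cv2.split(hsv)
roi=np.zeros(H.shape,np.uint8); roi[60:150,270:370]=255
m=cv2.morphologyEx((((H<15)|(H>170))&(S>90)).astype(np.uint8)*255&roi,cv2.MORPH_OPEN,np.ones((3,3)))
print(cv2.boundingRect(m),fitmask('wrist',m,.170),onz('wrist',(319.3,99.7),0))
# dome outline silhouette at widest, approx z 0..0.07
```

```text
(305, 85, 33, 34) (array([ 0.42996196, -0.22076396]), np.float64(0.013586284236320294), np.float64(0.00021573528811231243), 93) [ 0.4306173  -0.21916484  0.        ]
```

Run:
```python
from h import *
K=np.array([.430,-.2208,0]); R=Q(tool([0,0,-1],[0,-1,0]))
move_ptp(K+.25*Z,R); movel(K+.160*Z,R,.1)
f0=np.array(read_ft_force())
move_gripper(.015,70); print('gap',read_finger_gap(),read_grasp_force(),np.array(read_ft_force())-f0)
movel(K+.180*Z,R,.05); pause(.3); print('lift',np.array(read_ft_force())-f0,np.array(read_ft_torque()),read_finger_gap())
movel(K+.36*Z,R,.1); print(read_qpos(),read_time_s())
for dg in (0,25,45):
    a=np.radians(dg); Rb=Q(tool([0,0,-1],[np.sin(a),-np.cos(a),0]))
    for z in (.36,.186): q=inverse_kinematics(B+z*Z,Rb); print(dg,z,None if q is None else np.round(q,2))
save('side','s3.png');save('top','t3.png')
```

```text
gap 0.027166455729790737 68.82799138380165 [-0.87703643  1.75082514  2.25786339]
lift [ 0.42929072 -0.00659623 -4.56320843] [-0.00621208 -0.01075082 -0.01199345] 0.02691347956787607
[ 0.96257138  0.00752318 -0.56952268  1.81973122  0.00386043  1.31698485
 -1.17870742] 22.45
0 0.36 [-0.21  0.16 -0.61  1.67  0.1   1.33 -2.41]
0 0.186 [ 0.12  0.49 -1.08  1.86  0.48  1.09 -2.71]
25 0.36 [ 0.14  0.25 -1.04  1.66  0.22  1.36 -2.07]
25 0.186 [ 0.13  0.49 -1.08  1.86  0.49  1.09 -2.28]
45 0.36 [ 0.27  0.33 -1.24  1.66  0.31  1.38 -1.79]
45 0.186 [ 0.13  0.49 -1.08  1.86  0.49  1.09 -1.93]
```

Run:
```python
from h import *
a=np.radians(25); Rb=Q(tool([0,0,-1],[np.sin(a),-np.cos(a),0]))
movel(B+.36*Z,Rb,.13); pause(.3)
print(read_eef_pos(),read_finger_gap(),read_grasp_force(),read_ft_force(),read_ft_torque(),read_time_s())
save('side','s4.png');save('top','t4.png');save('wrist','w6.png')
a=cv2.imread('pics/s4.png')[80:300,370:590]; b=cv2.imread('pics/t4.png')[160:270,160:270];c=cv2.imread('pics/w6.png')[:,120:520]
cv2.imwrite('pics/c7.png',np.hstack([cv2.resize(x,(266,266),interpolation=cv2.INTER_CUBIC) for x in (a,b,c)]))
```

```text
[0.42753525 0.34693019 0.36000738] 0.02681218940195883 69.04724203387559 [ 0.82006994 -0.37569234 -3.58458961] [ 0.02265033 -0.00657562 -0.00343566] 27.3667
```

View pics/c7.png

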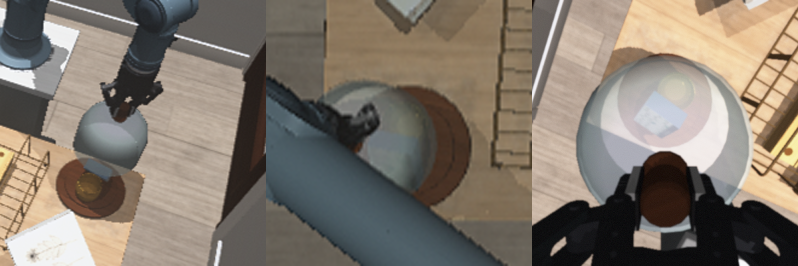

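Run:
```python
from h import *
a=np.radians(25); Rb=Q(tool([0,0,-1],[np.sin(a),-np.cos(a),0]))
movel(B+.29*Z,Rb,.08); pause(.2); F=lambda: np.mean([read_ft_force() for _ in range(10)],0)
f0=F()
for z in (.265,.24,.22,.203):
    movel(B+z*Z,Rb,.05); pause(.1); d=F()-f0; print(z,d.round(2))
    if np.linalg.norm(d)>2: print('STOP'); break
print(read_ft_torque(),read_time_s())
save('side','s5.png');save('top','t5.png');save('wrist','w7.png')
a=cv2.imread('pics/s5.png')[170:290,380:500]; b=cv2.imread('pics/t5.png')[185:255,185:255];c=cv2.imread('pics/w7.png')[:,120:520]
cv2.imwrite('pics/c8.png',np.hstack([cv2.resize(x,(266,266),interpolation=cv2.INTER_CUBIC) for x in (a,b,c)]))
```

```text
0.265 [ 0.32 -0.06 -1.96]
0.24 [ 0.72  0.03 -2.02]
STOP
[ 0.01790072 -0.06704827  0.0319955 ] 30.2417
```

View pics/c8.png

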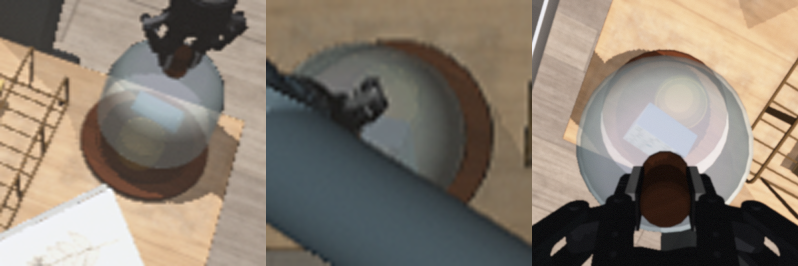

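Run:
```python
from h import *
a=np.radians(25); Rb=Q(tool([0,0,-1],[np.sin(a),-np.cos(a),0]))
F=lambda: np.mean([(pause(.02),read_ft_force())[1] for _ in range(10)],0)
f0=F(); print(f0)
for z in (.22,.203,.193,.187):
    movel(B+z*Z,Rb,.04); pause(.1); d=F()-f0; print(z,d.round(2))
    if d[2]>1 or np.linalg.norm(d[:2])>1: print('STOP'); break
print(read_eef_pos(),read_ft_torque(),read_finger_gap(),read_time_s())
save('side','s6.png');save('top','t6.png');save('wrist','w8.png')
def ov(cam,fn,box,size):
    im=cv2.imread('pics/'+fn); x0,y0,w,h=box; k=size/w
    im=cv2.resize(im[y0:y0+h,x0:x0+w],(size,int(h*k)),interpolation=cv2.INTER_CUBIC)
    for r,z,col in ((.094,.016,(0,255,0)),(.0815,.027,(0,0,255)),(.0815,.095,(255,0,0))):
        for t in np.linspace(0,2*np.pi,60,endpoint=False):
            q=(proj(cam,B+[r*np.cos(t),r*np.sin(t),z])-[x0,y0]+.5)*k; cv2.circle(im,tuple(int(v) for v in q),1,col,-1)
    return im
cv2.imwrite('pics/c9.png',np.hstack([ov('side','s6.png',(395,180,110,110),400),ov('top','t6.png',(185,187,68,68),400)]))
```

```text
[-0.26272575  0.14780096 -3.55919537]
0.22 [ 0.09 -0.08 -0.1 ]
0.203 [-0.   -0.2  -0.02]
0.193 [ 0.25 -0.28 -0.05]
0.187 [ 0.25 -0.16  0.09]
[0.42753482 0.34707434 0.18709623] [-0.00496267 -0.01872597  0.0086588 ] 0.02690534006606049 33.55
```

View pics/c9.png

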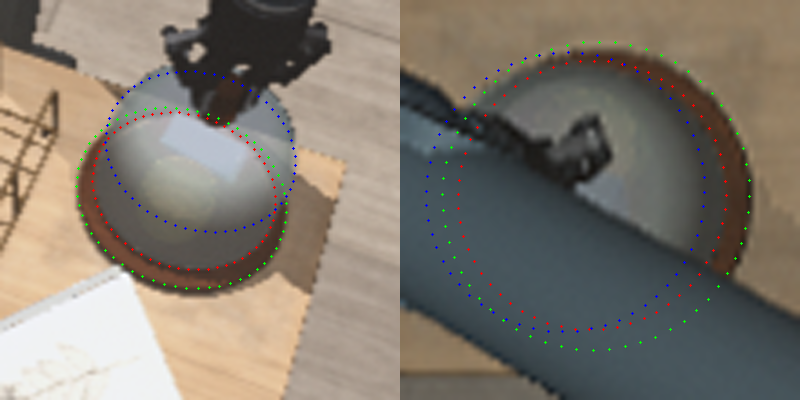

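Run:
```python
from h import *
from scipy.ndimage import map_coordinates
for cam,fn,angs in (('top','t6.png',range(-60,31,10)),('side','s6.png',range(-50,91,10))):
    im=cv2.imread('pics/'+fn).astype(float)
    for a in angs:
        t=np.radians(a); d=np.array([np.cos(t),np.sin(t),0]); rs=np.arange(.070,.104,.002)
        px=np.array([proj(cam,B+d*r+.016*Z) for r in rs])
        s=[map_coordinates(im[:,:,c],[px[:,1],px[:,0]],order=1) for c in range(3)]
        rb=(s[2]-s[0]); tot=sum(s)/3
        print(cam,a,' '.join('%d/%d'%(x,y) for x,y in zip(rb,tot)))
print(list(np.round(np.arange(.070,.104,.002)*1000)))
```

```text
top -60 4/58 4/57 5/55 11/54 24/55 33/54 36/53 39/55 44/58 42/57 34/53 28/61 34/95 40/116 41/116 41/114 41/114
top -50 5/57 6/58 10/58 15/58 24/56 32/54 37/54 39/55 39/56 38/55 32/58 28/72 32/94 37/108 40/114 40/113 40/113
top -40 5/58 5/55 7/54 14/54 26/56 36/57 40/56 39/54 36/52 33/49 29/68 30/98 34/122 35/121 36/120 36/118 37/116
top -30 5/62 6/59 9/56 17/54 27/53 34/55 38/56 37/55 36/54 32/62 29/77 32/98 35/115 36/121 36/123 37/126 39/128
top -20 3/67 3/61 10/57 18/55 30/55 39/55 39/55 38/55 36/57 34/67 33/85 35/100 39/110 40/114 40/114 40/115 40/115
top -10 3/76 4/73 10/69 17/66 28/59 37/53 39/53 38/54 35/56 33/68 32/86 36/105 41/124 42/125 43/124 43/123 42/122
top 0 1/82 0/77 0/71 5/67 11/64 21/59 32/55 35/54 36/58 34/77 35/97 40/119 42/127 42/125 42/123 42/122 42/122
top 10 1/91 2/86 1/80 1/73 3/70 7/67 16/64 23/60 31/56 32/65 29/83 34/104 40/122 40/121 40/118 39/117 39/115
top 20 0/97 0/95 0/86 1/78 1/75 3/72 5/70 10/67 17/62 22/67 27/88 32/107 35/118 36/119 37/116 38/114 39/113
top 30 0/101 0/100 0/97 0/89 0/81 -1/76 -1/74 3/74 8/75 17/84 25/93 32/105 38/113 39/114 40/114 41
[... 1276 characters left out ...]
57 28/56 28/56 28/57 28/56 27/56 26/61 28/76 33/94 35/104 36/108
side 70 9/79 8/79 7/79 8/79 11/75 17/69 24/61 28/57 28/56 28/56 28/55 27/55 28/65 30/81 35/100 38/112 38/114
side 80 9/80 8/80 9/79 9/79 11/77 15/73 22/64 27/58 28/56 28/55 28/54 28/57 29/64 34/88 39/107 41/112 41/114
side 90 8/81 8/80 8/80 9/80 9/79 12/77 17/72 23/64 28/58 30/55 30/56 29/59 34/82 37/102 40/110 40/112 40/112
[np.float64(70.0), np.float64(72.0), np.float64(74.0), np.float64(76.0), np.float64(78.0), np.float64(80.0), np.float64(82.0), np.float64(84.0), np.float64(86.0), np.float64(88.0), np.float64(90.0), np.float64(92.0), np.float64(94.0), np.float64(96.0), np.float64(98.0), np.float64(100.0), np.float64(102.0)]
```

Run:
```python
from h import *
from scipy.ndimage import map_coordinates
from scipy.optimize import least_squares
def cross(r,v,lev,rising=True):
    for i in range(len(r)-1):
        if (v[i]-lev)*(v[i+1]-lev)<=0 and ((v[i+1]>v[i])==rising): return r[i]+(lev-v[i])/(v[i+1]-v[i])*(r[i+1]-r[i])
for cam,fn,angs in (('top','t6.png',range(-60,1,5)),('side','s6.png',range(-60,51,5))):
    im=cv2.imread('pics/'+fn).astype(float); D=[];E=[]
    for a in angs:
        t=np.radians(a); d=np.array([np.cos(t),np.sin(t),0]); rs=np.arange(.064,.106,.001)
        for kind,z in (('D',.027),('E',.016)):
            px=np.array([proj(cam,B+d*r+z*Z) for r in rs])
            s=[map_coordinates(im[:,:,c],[px[:,1],px[:,0]],order=1) for c in range(3)]
            rb=s[2]-s[0]; tot=sum(s)/3; i=np.argmax(np.where((rs>.08)&(rs<.094),rb,0))
            if kind=='D': x=cross(rs[:i+1],rb[:i+1],(rb[i]+8)/2)
            elif cam=='top': x=cross(rs[i:],tot[i:],(tot[i]+118)/2)
            else: x=cross(rs[i:],rb[i:],(rb[i]+25)/2,False)
            if x: (D if kind=='D' else E).append((d*x)[:2])
    for nm,P,r in (('dome',D,.0815),('base',E,.094)):
        P=np.array(P); f=lambda c:np.hypot(*(P-c).T)-r
        g=least_squares(f,[0,0],loss='soft_l1',f_scale=.001); h=least_squares(lambda c:np.hypot(*(P-c[:2]).T)-c[2],[0,0,r],loss='soft_l1',f_scale=.001)
        print(cam,nm,'offset mm',(g.x*1e3).round(1),'rms',(np.std(g.fun)*1e3).round(2),'free r',(h.x*1e3).round(1),len(P))
```

```text
top dome offset mm [-3.6  0.6] rms 0.94 free r [-23.2  12.5 103.6] 13
top base offset mm [-4.5 -2.1] rms 0.44 free r [-6.1 -1.1 95.8] 10Traceback (most recent call last):
  File "<stdin>", line 12, in <module>
  File "h.py", line 11, in proj
    p=camera_params(cam); K=np.array(p['K']); T=np.array(p['camera_from_world'])
ValueError: time passes only in moves, steps and waits
```

```bash
python3 - <<'E'
import re
s=open('h.py').read(); s=s.replace("def save(","import functools\n_cp=camera_params\n@functools.lru_cache(None)\ndef camera_params(c): return _cp(c)  # fixed cameras\ndef save(",1); open('h.py','w').write(s)
E
python3 - <<'E'
from h import *
from scipy.ndimage import map_coordinates
from scipy.optimize import least_squares
pause(.1)
im=cv2.imread('pics/s6.png').astype(float); D=[];E=[];rs=np.arange(.060,.106,.001)
for a in range(-50,36,5):
    t=np.radians(a); d=np.array([np.cos(t),np.sin(t),0])
    for z,L in ((.027,D),(.016,E)):
        px=np.array([proj('side',B+d*r+z*Z) for r in rs])
        s=[map_coordinates(im[:,:,c],[px[:,1],px[:,0]],order=1) for c in (2,0)]; v=s[0]-s[1]
        i=np.argmax(np.where((rs>.08)&(rs<.1),v,0)); 
        seg=v[:i+1] if L is D else v[i:]; lev=(v[i]+(8 if L is D else 25))/2
        k=np.where(seg<lev)[0]
        if len(k): L.append((d*(rs[k[-1]] if L is D else rs[i+k[0]]))[:2])
for nm,P,r in (('dome',D,.0815),('base',E,.094)):
    P=np.array(P); g=least_squares(lambda c:np.hypot(*(P-c).T)-r,[0,0],loss='soft_l1',f_scale=.001)
    print(nm,(g.x*1e3).round(1),(g.fun*1e3).round(1))
print(read_time_s())
E
```

```text
dome [3.4 3.7] [ 0.3 -0.1  1.4  0.   0.6 -0.9 -0.3 -0.7 -0.1  0.5 -0.8 -1.2 -0.5  1.3
  0.   2.8  3.7 -3.4]
base [-0.4  1. ] [ 0.  -0.   0.9 -0.1 -0.2 -0.3 -0.4  0.6  0.5 -0.6  0.3 -0.8  0.1  0.
 -0.1 -0.2  0.7]
33.8
```

Run:
```python
from h import *
f=lambda: np.mean([(pause(.02),read_ft_force())[1] for _ in range(10)],0)
f0=f(); movel(np.array([B[0]-.0018,B[1]-.0023,.187]),None,.02); pause(.5)
print(f()-f0,read_eef_pos(),read_grasp_force(),read_time_s())
save('side','s7.png')
cv2.imwrite('pics/c10.png',cv2.resize(cv2.imread('pics/s7.png')[160:300,380:520],(560,560),interpolation=cv2.INTER_CUBIC))
```

```text
[-0.21666403 -0.0905556  -0.16379953] [0.4256918  0.34471595 0.18699776] 69.05203713459741 34.9333
```

View pics/c10.png

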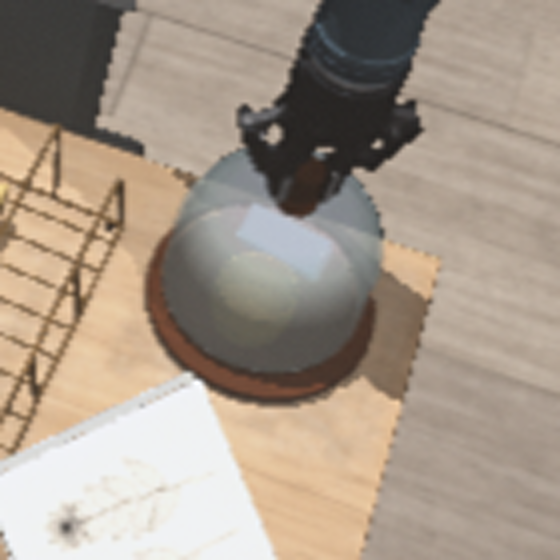

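The dome is level and concentric with the base, with the deck still leaning on the cup inside it and no contact force showing. I'm handing it in.

```bash
python3 -c "
from bench import *
print(sign_off())"
```

```text
the job is handed in; nothing more can be done
None
```

The job is handed in with no verdict returned: the deck leans on the cup picture side out, let go, and the gripper holds the dome level over it, rim about 11 mm above the ledge, centred to about 2 mm by camera estimate, with no contact force showing.

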